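Clamp a joint housing in the crank fixture

TASK

Stand the tall slim blue joint housing upright on the bed of the clamping fixture, between the V-shaped stop and the moving jaw, and let go of it. Then take the crank by its loose grip sleeve and, keeping hold of the sleeve all the while the crank turns, wind the jaw in until the housing is held firmly against the V stop with the jaw's sprung pad squeezed about half-way in; do not overtighten it, as the housing is thin. Let go of the crank and leave the other things on the bench where they are.

Things in the scene. Friction and masses are not known exactly. Their poses are not given: they have to be found in the camera images.
- fixture: Clamping fixture bolted to the bench: aluminium bed 130 (x) x 310 (y) x 20 mm high. Origin on the bench top; the bed runs from 185 mm behind to 125 mm ahead of it along y. Its y axis is the clamp axis: V stop at the +y end, crank at the -y end, the jaw moves towards +y between them. Nothing stands at the x sides of the clamping space
- stop: Fixed steel V stop on the bed, 40 mm high, 80 mm wide, opening towards the jaw (-y of the fixture). Origin and axes as the fixture's, raised to the bed's top; the V's faces are at 45 degrees and begin 77 mm ahead of the origin (y)
- seat (a point): Centre of the housing when it stands on the bed fully home in the V: 70 mm ahead of the fixture's origin (y), 60 mm above the bench; axes as the fixture's. A housing stood up to 25 mm short of it (towards the jaw, within 8 mm sideways) is pushed home and centred by the jaw; 14 mm short is clear of V and pad at every start
- jaw: Steel sliding jaw, 70 mm wide, 36 mm high; the crank moves it 12 mm towards the stop per radian. Origin: foot of its front face, on the bed. Ahead of it a black sprung pad (50 wide, 34 high, 10 thick) sits on a spindle with a brass nut
- spindle (a point): Middle of the jaw's front face, where the pad's spindle comes out. Uncompressed, the pad's face is 42 to 62 mm ahead of this (y): the setting differs every time and is not measured, so where the pad meets the housing must be felt or seen. The pad yields 10 mm in all (the gap between it and the brass nut), 4 N per mm: half-way is 5 mm, 20 N
- crank (a joint): Crank angle, rad. Grows when turned clockwise seen from above, which closes the jaw; starts between 0 and 1.2, free up to 6.8. At angle q the direction from axis to sleeve, in the fixture's x and y, is (-cos q, sin q). It stays where it is left
- crank_axis (a point): Point on the vertical crank axis at the height of the sleeve's centre, 119 mm above the bench, 150 mm behind the fixture's origin (-y). The sleeve circles it at 45 mm radius; the crank arm passes just below the sleeve
- sleeve: Black upright grip sleeve, 26 mm across, 60 mm tall, spinning freely on the crank pin; origin at its centre, 119 mm above the bench. The crank takes a push of about 9 N here to turn (6 or 7 N stay when paused). Clamping adds 0.2 to 0.27 N per N: some 4 to 5 N with the pad half in, 8 to 10 N squeezed right in, which crushes the housing; sliding the housing along adds 1 N
- housing: The joint housing to clamp: slim blue cylinder, 56 mm across, 80 mm tall, aluminium rims, 0.3 to 0.5 kg, standing loose on the bench; origin at its centre, z along its axis. Best held by its upper half with the fingers at the fixture's x sides when put down (V, jaw and pad reach 40 mm above the bed)
- low_housing: Bystander: a lower, wider blue housing, 72 mm across, 45 mm tall; origin at its centre
- flange: Bystander: aluminium flange ring lying on the bench, 76 mm across, 10 mm thick
- driver: Bystander: screwdriver lying on the bench
- carton: Bystander: open white carton, 120 x 120 x 50 mm
There are look-alikes about, which are no part of the job. Leave any brown or orange look-alike of the housing alone.

How it is judged (in metres and radians):
On the way, in this order (a step that is already met when the one before it is completed fails the run):
1. the tall housing stands upright on the bed between stop and jaw, let go of (horizontal distance between housing and seat below 0.05 m and z of housing in the frame of seat between -0.004 and 0.004 m and angle between housing's own z axis and vertical below 0.06 rad and contact force between the fingers and housing below 0.1 N), for 0.2 s.
2. with the sleeve held, the jaw presses the housing against the stop (contact force between the fingers and sleeve above 1 N and contact force between jaw and housing above 10 N and contact force between stop and housing above 8 N), for 0.1 s.
At the end, for the whole second after the job is handed in: The tall housing stands upright (within 0.06 rad) on the bed, within 5 mm of fully home in the V, pressed between jaw and stop with 10 to 32 N (pad squeezed 2.5 to 8 mm of its 10 mm), crank at rest and let go of (contact force between jaw and housing between 10 and 32 N and contact force between stop and housing above 8 N and horizontal distance between housing and seat below 0.005 m and z of housing in the frame of seat between -0.004 and 0.004 m and angle between housing's own z axis and vertical below 0.06 rad and linear speed of housing below 0.01 m/s and velocity of joint crank between -0.1 and 0.1 rad/s); the robot touches nothing.
It fails at once if the jaw presses the housing with more than 38 N (overtightened) (contact force between jaw and housing above 38 N).
It fails at once if the crank turns (over 0.6 rad/s) without the fingers on its sleeve ((velocity of joint crank above 0.6 rad/s or velocity of joint crank below -0.6 rad/s) and contact force between the fingers and sleeve below 0.1 N).
It fails at once if another thing on the bench is moved more than 30 mm (distance of any of low_housing, flange, driver, carton from where it was at the start of the episode above 0.03 m).
It also fails if it takes over 64 s, if anything falls off the work surface, if the arm or the gripper's body presses on something with over 40 N, if the wrist force passes 120 N, or if a joint passes its speed limit or range.

ROBOT

A 6-joint arm with a two-finger parallel gripper is mounted at the origin on the work surface. World frame = base frame: x ahead of the robot, y to its left, z up, the work surface at z = 0. Lengths are in mm, angles in rad, forces in N, time in s.
With the tool pointing down it reaches from about 325 to 875 mm from the base axis. Payload 4.4 kg.
Tool frame: the origin (TCP) lies between the finger pads; the fingertips stand 22 mm ahead of it and the grasp point (between the pads) lies 3 mm ahead of it; z points along the fingers, y is the line along which they close (so a half turn about z gives the same grasp; the last joint's range is limited). The gripper opens to 85 mm and grips with 20 to 120 N. Pads are 22 mm wide; open, the fingers measure 114 mm over their backs; the gripper's body (76 mm by 85 mm) begins 54 mm behind the grasp point. The pads swing forward as they close: fully open they stand 13 mm farther back than shut.
Start: joints at [-1.349, 0.207, 1.542, -0, 1.393, -0.15], TCP at [208.881, -535.72, 253.282] pointing down, gripper open.
Joint ranges: [-2.73, 2.73], [-0.86, 2.22], [0.23, 2.46], [-1.11, 4.25], [0.08, 2.63], [-2.82, 2.82]. Speed limits (rad/s): [2.79, 2.79, 3.14, 3.14, 3.14, 3.14].

INTERFACE

Orientations are given as a 3x3 rotation matrix whose columns are the frame's x, y, z axes.
In Python, from cell import manip gives the robot as it stands.
- The arm moves only by the tool send_rows, never from a script. Its argument "rows" is a list of rows, each a list of 6 numbers: the shift along the tool's x, y, z normalised to -1 to 1, where 1 is 150 mm, then the turn, a rotation vector about the tool's x, y, z normalised to -1 to 1, where 1 is 0.5 rad. In form: [[dx, dy, dz, ax, ay, az], ...]. A call has exactly 8 rows; each row is the pose to reach, as a shift and turn from the pose commanded when the call began, along the tool's axes at that moment; what a row does not reach only later rows make up. A row lasts 1/8 s, in which the tool goes at most 62.5 mm and 10.7 degrees, less where a joint would pass 70% of its speed; a pose out of reach is approached as far as the arm can. A call with a number of a shift or a turn outside -1 to 1 is refused whole. A call with a gripper value outside its range is refused whole. "fingers" is the opening, from 0 (shut) to 1 (fully open), set as the call begins (left out, the last holds). The fingers move at their own pace and stop on an object; "newtons" is the grip in N (left out, the last holds). Time passes only in rows, so rows that repeat a pose let the fingers close, or fill a call up. It gives the time, the measured TCP pose, the force, the opening and the grip force at its end, in the units of the state.
- manip.get_state(): the state, without advancing time (a new reading comes with each control period).
- manip.snapshot(name): name is "scene" or "top" or "wrist"; returns a dict with "image" (480x640x3 uint8, blue, green, red), "depth" (480x640 float32, mm along the optical axis (not along the pixel's ray), 0 where there is no reading), "intrinsics" (3x3 intrinsics, pixels), "R" (3x3) and "t" (3): a world point X has camera coordinates R X + t; the wrist camera has in their place "mount" (4x4, takes a point from camera to tool coordinates, whose origin is the TCP and whose axes are the flange's). Camera axes: x right, y down, z forward; pixel columns grow to the right and rows downward; lengths in mm; the calibration is good to about 2 mm. The wrist camera is an equidistant fisheye: a pixel r from the principal point sees the ray r / f radians off the axis. A picture is of the moment at which its call begins: read the wrist's pose just before it.
- manip.finish_job(): hands the job in; it is judged then, once.
The state is a dict: "time_s": time; "joint_positions": joint angles; "joint_velocities": joint speeds; "tau": joint torques, N m; "position": TCP position; "eef_rot": TCP orientation; "wrist_force": force on the tool from outside, world axes, zero at the start; "ft_torque": the same for the moment, N m; "finger_gap": finger opening in mm; "grip_force": force on a finger pad.
Only numpy, scipy, OpenCV 4.12 (cv2) and the standard library are available. Lean on these libraries where they do the work, as an engineer would, in place of code of your own. Each camera call takes 0.05 s, during which the arm holds its last target. There are 200 camera calls.

## Working session

There is one attempt and no reset: what is moved stays moved. The work goes in short steps, Python scripts to look and compute and a tool call to move; the robot and the scene stay as the last step left them, time stands still between calls to the robot, and variables do not carry over. Pictures are saved under pics/ and viewed, at most 10 in all, crops included, and the job is handed in when it is done.

Besides the shell and the picture viewer there is one more tool, called after "Emit:" as name(argument=value, ...), one argument or row to a line, values as JSON. send_rows: Moves the arm, as the interface text tells. Scaled input: -1 to 1 covers 150 mm each way for a shift and 0.5 rad each way for a turn. Its arguments: {"type":"object","properties":{"rows":{"type":"array"},"fingers":{"type":"number"},"newtons":{"type":"number"}},"required":["rows"]}

```bash
ls; mkdir -p pics; cat > h.py <<'E'
import numpy as np, cv2
from cell import manip
def save(n,f):
    s=manip.snapshot(n); cv2.imwrite('pics/'+f+'.png',s['image']); np.savez('pics/'+f+'.npz',**{k:v for k,v in s.items()}); return s
def px(s,u,v,z=None):
    "world point of pixel; from depth, or on plane z"
    K=s['intrinsics'];R=s['R'];t=s['t']
    r=np.linalg.inv(K)@[u,v,1]
    if z is None: return R.T@(r*s['depth'][int(v),int(u)]-t)
    c=-R.T@t; d=R.T@r
    return c+d*(z-c[2])/d[2]
E
python3 - <<'E'
from h import *
s=save('top','top1'); save('scene','scene1')
print(s['intrinsics'],s['R'],s['t']); st=manip.get_state(); print(st)
E
```

```text
pics
[[622.74513102   0.         326.29051231]
 [  0.         622.74513102 238.29567731]
 [  0.           0.           1.        ]] [[ 0.02383638 -0.99964596 -0.01182281]
 [-0.9877415  -0.02172431 -0.15457939]
 [ 0.15426782  0.0153625  -0.98790963]] [   9.46196585  563.06174023 1338.6114301 ]
{'time_s': 0.1, 'joint_positions': array([-1.34948520e+00,  2.07320892e-01,  1.54285151e+00, -9.15945739e-06,
        1.39352538e+00, -1.50489661e-01]), 'joint_velocities': array([ 1.63513543e-03, -1.06593210e-03, -3.44783226e-03, -5.95908006e-05,
        6.72004489e-04,  9.75119019e-04]), 'tau': array([-1.14574123e-03, -3.84101558e+01, -2.92548627e+01, -1.38446885e-04,
        4.90729391e-03, -6.92226223e-06]), 'position': array([ 208.73944779, -535.0626365 ,  252.23056727]), 'eef_rot': array([[ 9.31674123e-01,  3.63294794e-01, -4.70890182e-04],
       [ 3.63294970e-01, -9.31671914e-01,  2.05180452e-03],
       [ 3.06694744e-04, -2.08268521e-03, -9.99997784e-01]]), 'wrist_force': array([-0.39406524,  0.08024224, -0.77294615]), 'ft_torque': array([-0.01023014,  0.04013105, -0.00405005]), 'grip_force': 0.0, 'finger_gap': 85.49269065896056}
```

View pics/top1.png

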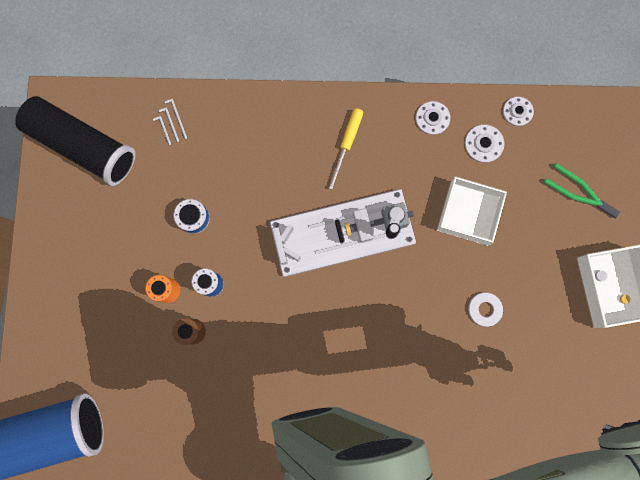

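View pics/scene1.png

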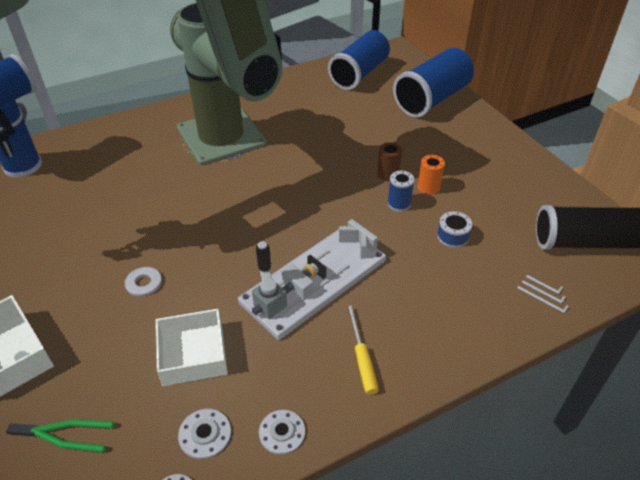

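The top view shows the tall blue housing at about (207,282). The orange look-alike is at (162,288), the brown one at (188,331) and the low housing at (190,216). The fixture has its V stop at left (285,240) and its crank at right (396,215). Next I'll enlarge the fixture and the housing.

```bash
python3 - <<'E'
import cv2,numpy as np
im=cv2.imread('pics/top1.png')
a=cv2.resize(im[180:285,262:422],None,fx=5,fy=5,interpolation=cv2.INTER_CUBIC)
cv2.imwrite('pics/c1.png',a)
from h import *
s=np.load('pics/top1.npz')
# housing: points with height 70-90 near pixel
D=s['depth'];K=s['intrinsics']
v,u=np.mgrid[0:480,0:640]
P=np.stack([(u-K[0,2])/K[0,0]*D,(v-K[1,2])/K[1,1]*D,D],-1)
W=(P-s['t'])@s['R']
m=np.zeros(D.shape,bool); m[255:305,182:232]=1
m&=(W[...,2]>70)&(W[...,2]<95)
(c,r)=cv2.minEnclosingCircle(np.ascontiguousarray(W[m][:,:2].astype(np.float32)))
print('housing',c,r,np.median(W[m],0))
m=np.zeros(D.shape,bool); m[180:285,262:422]=1
b=m&(W[...,2]>15)&(W[...,2]<25)
print('bed',cv2.minAreaRect(W[b][:,:2].astype(np.float32)))
k=m&(W[...,2]>138)&(W[...,2]<160)
print('sleeve top',k.sum(),np.median(W[k],0), cv2.minEnclosingCircle(W[k][:,:2].astype(np.float32)))
E
```

```text
housing (458.2180480957031, 280.4187927246094) 28.268625259399414 [458.20271552 279.89401464  79.91768533]
bed ((609.2837524414062, -5.90313720703125), (188.0734405517578, 309.9226989746094), 15.424274444580078)
sleeve top 129 [ 567.856437   -116.02715002  151.28378271] ((570.0026245117188, -117.08464813232422), 13.367766380310059)
```

View pics/c1.png

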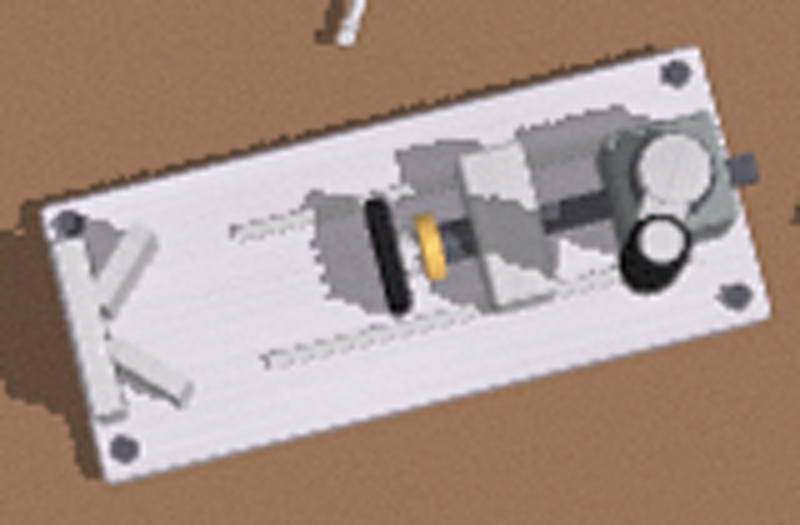

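```bash
python3 - <<'E'
from h import *
s=np.load('pics/top1.npz')
f=lambda u,v:(262+(u+.5)/5-.5,180+(v+.5)/5-.5)
c=np.array([px(s,*f(*p),z=20)[:2] for p in [(42,205),(697,47),(770,317),(110,482)]])
print(c); print([np.linalg.norm(c[i]-c[(i+1)%4]) for i in range(4)])
# fixture +y: from crank end to V end
y=(c[0]+c[3]-c[1]-c[2]); y/=np.linalg.norm(y); x=np.array([y[1],-y[0]])
o=c.mean(0)+30*y   # bed centre at y=-30
D=s['depth'];K=s['intrinsics']
v,u=np.mgrid[0:480,0:640]
W=(np.stack([(u-K[0,2])/K[0,0]*D,(v-K[1,2])/K[1,1]*D,D],-1)-s['t'])@s['R']
m=np.zeros(D.shape,bool); m[180:285,262:422]=1
b=m&(W[...,2]>17)&(W[...,2]<25)
B=W[b][:,:2]-o
bx=B@x;by=B@y
print('bed extent x',np.percentile(bx,[.5,1,50,99,99.5]),'y',np.percentile(by,[.5,1,99,99.5]))
print('o',o,'x',x,'y',y,'yaw of x',np.arctan2(x[1],x[0]))
ax=o-150*y; sl=np.array([570.,-117.1]); d=sl-ax
print('axis',ax,'sleeve rel',d@x,d@y,np.linalg.norm(d),'q',np.arctan2(d@y,-(d@x)))
print('seat',o+70*y,'place',o+56*y, 'housing',458.2,280.2)
# jaw / pad position
L=np.stack([(W[...,:2]-o)@x,(W[...,:2]-o)@y,W[...,2]],-1)
for lo,hi,yl in [(50,58,(-80,40))]:
    k=m&(L[...,2]>lo)&(L[...,2]<hi)&(abs(L[...,0])<45)
    h,e=np.histogram(L[k][:,1],bins=np.arange(-130,130,4)); print([(int(a),int(n)) for a,n in zip(e,h) if n])
    for a in [(-120,-20),(-20,60),(60,130)]:
        q=L[k]; q=q[(q[:,1]>a[0])&(q[:,1]<a[1])]; print(a,q.min(0) if len(q) else 0,q.max(0) if len(q) else 0)
E
```

```text
[[ 604.27682562  151.53200708]
 [ 684.08489479 -145.13296844]
 [ 560.12205866 -178.62516718]
 [ 478.88302059  116.27855761]]
[np.float64(307.2123623958838), np.float64(128.40760148348954), np.float64(305.888849419754), np.float64(130.25518046498624)]
bed extent x [-64.69727804 -64.21934274  -5.50835014  63.50784046  64.15497574] y [-182.36382243 -180.91795488  121.80057496  124.04215694]
o [573.96137777  14.95961868] x [0.96488371 0.2626774 ] y [-0.2626774   0.96488371] yaw of x 0.2657960062248354
axis [ 613.36298848 -129.77293838] sleeve rel -38.51134680239238 23.618389124355605 45.17689827072701 q 0.5501298618933055
seat [555.57395944  82.50147864] place [559.25144311  68.99310665] housing 458.2 280.2
[(-126, 11), (-94, 14), (-90, 37), (-86, 36), (-82, 32), (-78, 35), (-74, 38), (-70, 32), (-66, 38), (-62, 20), (-58, 8), (-54, 5), (-50, 4), (-46, 9), (-42, 14), (-38, 7), (-34, 10), (-30, 13), (-26, 18), (-22, 15), (-18, 9), (74, 3), (78, 4), (82, 6), (86, 6), (90, 10), (94, 2), (98, 10), (102, 5), (106, 13), (110, 18), (114, 21), (118, 18)]
(-120, -20) [-35.31431946 -93.79756451  50.00271784] [ 35.58038187 -20.04409143  57.97600687]
(-20, 60) [-23.42056897 -19.04985929  52.02466656] [ 22.12177652 -16.92335962  57.27160807]
(60, 130) [-40.78384571  77.3034947   50.21601165] [ 39.91091947 121.65327251  57.92635306]
```

```bash
cat >> h.py <<'E'
def to(x,y,z,yaw=None):
    "normalised tool shift to world point, and turn about tool z to bring tool y to world yaw"
    s=manip.get_state();R=s['eef_rot'];p=s['position']
    d=R.T@(np.array([x,y,z])-p)/150
    yy=np.arctan2(R[1,1],R[0,1])
    Rt=R
    if yaw is not None:
        Rt=np.array([[-np.sin(yaw),np.cos(yaw),0],[np.cos(yaw),np.sin(yaw),0],[0,0,-1]])
    rv=cv2.Rodrigues(R.T@Rt)[0].ravel()/.5
    print('t',round(s['time_s'],2),'at',p.round(1),'yaw',yy.round(3),'shift',d.round(3),'turn',rv.round(3),'gap',round(s['finger_gap'],1),'grip',round(s['grip_force'],1),'F',s['wrist_force'].round(1))
E
```

Emit:
send_rows(
  rows=[
    [0.12,-0.1,0,0,0,-0.12],
    [0.25,-0.2,0,0,0,-0.25],
    [0.37,-0.3,0,0,0,-0.37],
    [0.5,-0.4,0,0,0,-0.5],
    [0.62,-0.5,0,0,0,-0.62],
    [0.75,-0.6,0,0,0,-0.75],
    [0.87,-0.7,0,0,0,-0.87],
    [1,-0.8,0,0,0,-1],
  ],
  fingers=1,
  newtons=40,
)

```text
time_s: 1.1
position: [305.7, -367.9, 253.4]
eef_rot: [[0.64, 0.768, 0.0], [0.768, -0.64, -0.0], [-0.0, 0.0, -1.0]]
wrist_force: [0.8, 0.1, 0.0]
finger_gap: 85.6
grip_force: 0.0
```

```bash
python3 -c "
from h import *
to(380,-190,250,.266)"
```

```text
t 1.1 at [ 305.7 -367.9  253.4] yaw -0.695 shift [ 1.228 -0.379  0.022] turn [ 0.000e+00  1.000e-03 -1.921e+00] gap 85.6 grip 0.0 F [0.8 0.1 0. ]
```

Emit:
send_rows(
  rows=[
    [0.12,-0.04,0,0,0,-0.12],
    [0.25,-0.08,0,0,0,-0.25],
    [0.37,-0.11,0,0,0,-0.37],
    [0.5,-0.15,0,0,0,-0.5],
    [0.62,-0.19,0,0,0,-0.62],
    [0.75,-0.23,0,0,0,-0.75],
    [0.87,-0.26,0,0,0,-0.87],
    [1,-0.3,0,0,0,-1],
  ],
)

```text
time_s: 2.1
position: [367.5, -224.7, 253.3]
eef_rot: [[0.194, 0.981, 0.0], [0.981, -0.194, -0.0], [-0.0, 0.0, -1.0]]
wrist_force: [0.5, -0.0, -0.7]
finger_gap: 85.7
grip_force: 0.0
```

Emit:
send_rows(
  rows=[
    [0.12,0.02,0,0,0,-0.12],
    [0.25,0.05,0,0,0,-0.25],
    [0.37,0.07,0,0,0,-0.37],
    [0.5,0.1,0,0,0,-0.5],
    [0.62,0.12,0,0,0,-0.62],
    [0.75,0.15,0,0,0,-0.75],
    [0.87,0.18,0,0,0,-0.87],
    [1,0.2,0,0,0,-0.92],
  ],
)

```text
time_s: 3.1
position: [426.4, -83.6, 253.3]
eef_rot: [[-0.261, 0.965, 0.0], [0.965, 0.261, -0.0], [-0.0, 0.0, -1.0]]
wrist_force: [0.4, 0.1, -0.3]
finger_gap: 85.4
grip_force: 0.0
```

Emit:
send_rows(
  rows=[
    [0.14,0.05,0,0,0,0],
    [0.28,0.1,0,0,0,0],
    [0.42,0.15,0,0,0,0],
    [0.56,0.2,0,0,0,0],
    [0.7,0.25,0,0,0,0],
    [0.84,0.3,0,0,0,0],
    [1,0.36,0,0,0,0],
    [1,0.36,0,0,0,0],
  ],
)

```text
time_s: 4.1
position: [439.4, 75.7, 253.3]
eef_rot: [[-0.262, 0.965, -0.0], [0.965, 0.262, 0.0], [0.0, -0.0, -1.0]]
wrist_force: [0.3, -0.2, -0.7]
finger_gap: 85.1
grip_force: 0.0
```

```bash
python3 -c "
from h import *
to(458.2,280.2,180,.266)"
```

```text
t 4.1 at [439.4  75.7 253.3] yaw 0.265 shift [1.283 0.478 0.489] turn [-0.    -0.    -0.002] gap 85.1 grip 0.0 F [ 0.3 -0.2 -0.7]
```

Emit:
send_rows(
  rows=[
    [0.15,0.06,0,0,0,0],
    [0.3,0.12,0,0,0,0],
    [0.45,0.18,0.05,0,0,0],
    [0.6,0.24,0.1,0,0,0],
    [0.75,0.3,0.15,0,0,0],
    [0.9,0.38,0.2,0,0,0],
    [1,0.47,0.25,0,0,0],
    [1,0.47,0.25,0,0,0],
  ],
)

```text
time_s: 5.1
position: [468.9, 237.4, 215.0]
eef_rot: [[-0.26, 0.966, -0.001], [0.966, 0.26, -0.001], [-0.001, -0.002, -1.0]]
wrist_force: [0.2, 0.3, -0.5]
finger_gap: 85.4
grip_force: 0.0
```

Emit:
send_rows(
  rows=[
    [0.14,0,0,0,0,0],
    [0.28,0,0,0,0,0],
    [0.28,0,0.2,0,0,0],
    [0.28,0,0.4,0,0,0],
    [0.28,0,0.5,0,0,0],
    [0.28,0,0.5,0,0,0],
    [0.28,0,0.5,0,0,0],
    [0.28,0,0.5,0,0,0],
  ],
)

```text
time_s: 6.1
position: [459.3, 278.3, 142.2]
eef_rot: [[-0.258, 0.966, 0.003], [0.966, 0.258, 0.001], [0.0, 0.003, -1.0]]
wrist_force: [0.2, -0.5, 0.3]
finger_gap: 85.6
grip_force: 0.0
```

```bash
python3 -c "
from h import *
to(458.2,280.2,65,.266)
s=save('wrist','w1')
print(s['intrinsics'],s['mount'])
st=manip.get_state();R=st['eef_rot'];p=st['position']
M=np.linalg.inv(s['mount']);K=s['intrinsics']
for a in [0,1.57,3.14,4.71]:
    for X in [(458.2+28*np.cos(a),280.2+28*np.sin(a),80)]:
        c=M[:3,:3]@(R.T@(np.array(X)-p))+M[:3,3]; r=np.hypot(c[0],c[1]); th=np.arctan2(r,c[2])
        print(K[0,2]+K[0,0]*th*c[0]/r,K[1,2]+K[1,1]*th*c[1]/r)
"
```

```text
t 6.1 at [459.3 278.3 142.2] yaw 0.261 shift [ 0.014 -0.005  0.515] turn [ 0.006 -0.001 -0.01 ] gap 85.6 grip 0.0 F [ 0.2 -0.5  0.3]
[[371.64829954   0.         322.90965598]
 [  0.         371.64829954 240.06770836]
 [  0.           0.           1.        ]] [[ 6.86485222e-04 -9.50442698e-01 -3.10899030e-01  7.95296184e+01]
 [ 9.99999253e-01  3.37993489e-04  1.17479062e-03 -1.41276874e+00]
 [-1.01148932e-03 -3.10899604e-01  9.50442220e-01 -1.20626895e+02]
 [ 0.00000000e+00  0.00000000e+00  0.00000000e+00  1.00000000e+00]]
373.8296134606555 283.58685942305254
338.45390846068955 222.65480059774046
273.09103839194324 258.82802894353716
311.1003378893428 315.66894119330647
```

View pics/w1.png

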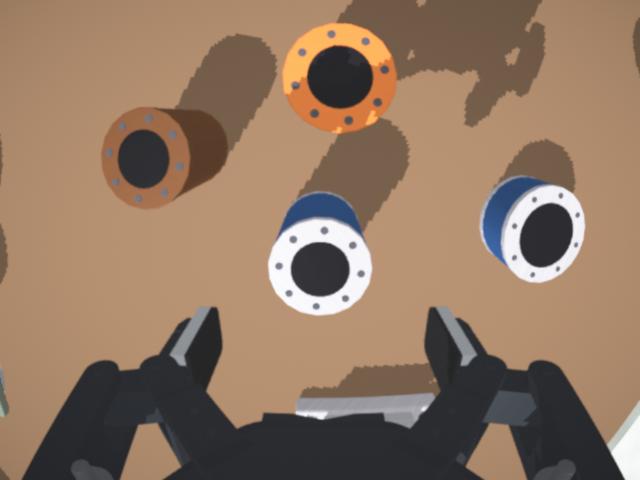

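The wrist view shows the tall housing's rim centred at about (320,266), within 3 px of where I predicted it. The fingers straddle it and the neighbours are clear, so I'll descend and grip.

Emit:
send_rows(
  rows=[
    [0.01,0,0.1,0,0,0],
    [0.01,0,0.2,0,0,0],
    [0.01,0,0.3,0,0,0],
    [0.01,0,0.4,0,0,0],
    [0.01,0,0.5,0,0,0],
    [0.01,0,0.515,0,0,0],
    [0.01,0,0.515,0,0,0],
    [0.01,0,0.515,0,0,0],
  ],
)

```text
time_s: 7.15
position: [458.5, 279.7, 64.2]
eef_rot: [[-0.258, 0.966, 0.001], [0.966, 0.258, 0.001], [0.0, 0.002, -1.0]]
wrist_force: [-0.4, 0.2, -0.3]
finger_gap: 85.4
grip_force: 0.0
```

Emit:
send_rows(
  rows=[
    [0,0,0,0,0,0],
    [0,0,0,0,0,0],
    [0,0,0,0,0,0],
    [0,0,0,0,0,0],
    [0,0,0,0,0,0],
    [0,0,0,0,0,0],
    [0,0,0,0,0,0],
    [0,0,0,0,0,0],
  ],
  fingers=0,
  newtons=40,
)

```text
time_s: 8.15
position: [457.9, 279.5, 64.2]
eef_rot: [[-0.258, 0.966, 0.0], [0.966, 0.258, 0.0], [0.0, 0.0, -1.0]]
wrist_force: [-2.4, -0.7, 5.1]
finger_gap: 55.0
grip_force: 42.5
```

```bash
python3 -c "
from h import *
to(559.25,69,170,.266)"
```

```text
t 8.15 at [457.9 279.5  64.2] yaw 0.261 shift [-1.53   0.291 -0.706] turn [ 0.   -0.   -0.01] gap 55.0 grip 42.5 F [-2.4 -0.7  5.1]
```

Emit:
send_rows(
  rows=[
    [0,0,-0.1,0,0,0],
    [0,0,-0.25,0,0,0],
    [0,0,-0.4,0,0,0],
    [-0.1,0,-0.5,0,0,0],
    [-0.25,0,-0.6,0,0,0],
    [-0.4,0.05,-0.6,0,0,0],
    [-0.6,0.1,-0.6,0,0,0],
    [-0.8,0.15,-0.6,0,0,0],
  ],
)

```text
time_s: 9.15
position: [510.4, 167.4, 153.3]
eef_rot: [[-0.258, 0.966, -0.001], [0.966, 0.258, -0.001], [-0.0, -0.001, -1.0]]
wrist_force: [-0.3, 0.5, -3.8]
finger_gap: 55.6
grip_force: 43.4
```

Emit:
send_rows(
  rows=[
    [-0.15,0.03,0,0,0,0],
    [-0.3,0.06,0,0,0,0],
    [-0.45,0.09,0,0,0,0],
    [-0.6,0.12,0,0,0,0],
    [-0.7,0.14,0,0,0,0],
    [-0.73,0.14,0,0,0,0],
    [-0.73,0.14,0,0,0,0],
    [-0.73,0.14,0,0,0,0],
  ],
)

```text
time_s: 10.15
position: [558.6, 69.6, 153.4]
eef_rot: [[-0.259, 0.966, -0.001], [0.966, 0.259, 0.0], [0.001, -0.001, -1.0]]
wrist_force: [0.3, -0.7, -3.5]
finger_gap: 55.0
grip_force: 43.4
```

```bash
python3 - <<'E'
from h import *
to(559.25,69,84.2,.266)
s=save('top','top2')
D=s['depth'];K=s['intrinsics']
cv2.imwrite('pics/c2.png',cv2.resize(s['image'][160:300,240:440],None,fx=4,fy=4,interpolation=cv2.INTER_CUBIC))
E
```

```text
t 10.15 at [558.6  69.6 153.4] yaw 0.262 shift [-0.005  0.003  0.461] turn [-0.001 -0.001 -0.009] gap 55.0 grip 43.4 F [ 0.3 -0.7 -3.5]
```

View pics/c2.png

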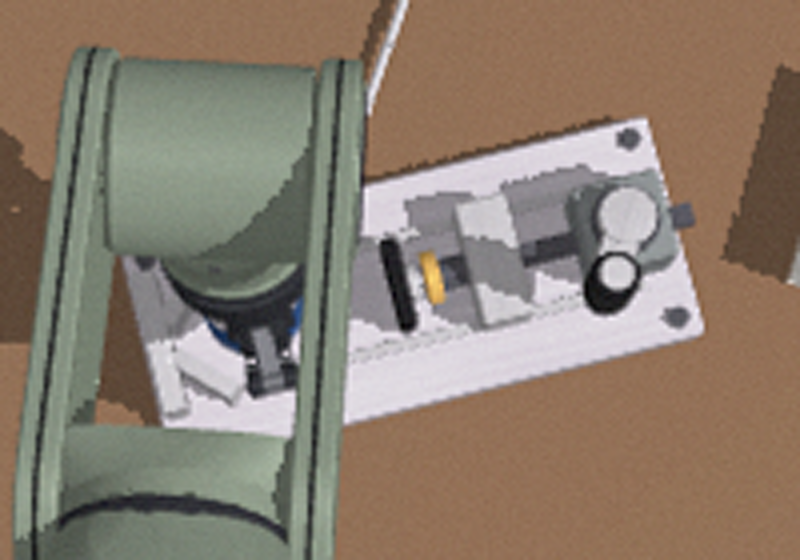

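The housing hangs above the clamping space, at roughly (260,320) in the crop, with the fingers on the fixture's x sides. The pad at (398,283) is clear of it. I'll lower it gently.

Emit:
send_rows(
  rows=[
    [0,0,0.1,0,0,0],
    [0,0,0.2,0,0,0],
    [0,0,0.3,0,0,0],
    [0,0,0.37,0,0,0],
    [0,0,0.41,0,0,0],
    [0,0,0.43,0,0,0],
    [0,0,0.44,0,0,0],
    [0,0,0.45,0,0,0],
  ],
)

```text
time_s: 11.2
position: [559.5, 69.0, 86.5]
eef_rot: [[-0.258, 0.966, 0.001], [0.966, 0.258, 0.0], [-0.0, 0.001, -1.0]]
wrist_force: [-0.4, 0.8, -3.4]
finger_gap: 55.3
grip_force: 43.4
```

Emit:
send_rows(
  rows=[
    [0,0,0.005,0,0,0],
    [0,0,0.01,0,0,0],
    [0,0,0.01,0,0,0],
    [0,0,0.01,0,0,0],
    [0,0,0.01,0,0,0],
    [0,0,0.01,0,0,0],
    [0,0,0.01,0,0,0],
    [0,0,0.01,0,0,0],
  ],
)

```text
time_s: 12.2
position: [559.1, 68.9, 84.5]
eef_rot: [[-0.258, 0.966, -0.0], [0.966, 0.258, -0.0], [0.0, -0.0, -1.0]]
wrist_force: [0.3, 0.6, -3.8]
finger_gap: 54.9
grip_force: 43.4
```

```bash
python3 -c "
from h import *
to(559.25,69,84.2,.266)"
```

```text
t 12.2 at [559.1  68.9  84.5] yaw 0.261 shift [0.    0.001 0.002] turn [-0.   -0.   -0.01] gap 54.9 grip 43.4 F [ 0.3  0.6 -3.8]
```

Emit:
send_rows(
  rows=[
    [0,0,0.003,0,0,0],
    [0,0,0.006,0,0,0],
    [0,0,0.009,0,0,0],
    [0,0,0.01,0,0,0],
    [0,0,0.01,0,0,0],
    [0,0,0.01,0,0,0],
    [0,0,0.01,0,0,0],
    [0,0,0.01,0,0,0],
  ],
)

```text
time_s: 13.2
position: [559.2, 69.0, 84.2]
eef_rot: [[-0.258, 0.966, 0.0], [0.966, 0.258, -0.0], [-0.0, 0.0, -1.0]]
wrist_force: [-4.2, 0.2, 6.6]
finger_gap: 55.4
grip_force: 44.0
```

Emit:
send_rows(
  rows=[
    [0,0,0,0,0,0],
    [0,0,0,0,0,0],
    [0,0,0,0,0,0],
    [0,0,0,0,0,0],
    [0,0,-0.02,0,0,0],
    [0,0,-0.1,0,0,0],
    [0,0,-0.3,0,0,0],
    [0,0,-0.6,0,0,0],
  ],
  fingers=1,
)

```text
time_s: 14.2
position: [558.0, 69.0, 173.3]
eef_rot: [[-0.258, 0.966, -0.003], [0.966, 0.258, 0.0], [0.001, -0.003, -1.0]]
wrist_force: [1.2, 0.9, -0.1]
finger_gap: 85.2
grip_force: 0.0
```

```bash
python3 - <<'E'
from h import *
to(570,-117,215,.266)
s=np.load('pics/top1.npz')
D=s['depth'];K=s['intrinsics']
v,u=np.mgrid[0:480,0:640]
W=(np.stack([(u-K[0,2])/K[0,0]*D,(v-K[1,2])/K[1,1]*D,D],-1)-s['t'])@s['R']
o=np.array([573.96,14.96]);x=np.array([.9649,.2627]);y=np.array([-.2627,.9649])
L=np.stack([(W[...,:2]-o)@x,(W[...,:2]-o)@y,W[...,2]],-1)
m=(np.hypot(L[...,0],L[...,1]+150)<30)
print('hub heights',np.percentile(L[m][:,2],[1,25,50,75,99]))
h=m&(L[...,2]>75)&(L[...,2]<105); print(np.median(L[h],0), cv2.minEnclosingCircle(L[h][:,:2].astype(np.float32)))
E
```

```text
t 14.2 at [558.   69.  173.3] yaw 0.261 shift [-1.218 -0.243 -0.278] turn [-0.006 -0.002 -0.01 ] gap 85.2 grip 0.0 F [ 1.2  0.9 -0.1]
hub heights [19.75694506 68.57715412 73.48046155 86.95398038 93.81046239]
[  -2.22028312 -147.78052898   87.42135138] ((-0.41160595417022705, -147.55746459960938), 25.412179946899414)
```

Emit:
send_rows(
  rows=[
    [-0.1,0,-0.1,0,0,0],
    [-0.25,-0.03,-0.2,0,0,0],
    [-0.4,-0.06,-0.28,0,0,0],
    [-0.55,-0.1,-0.28,0,0,0],
    [-0.7,-0.14,-0.28,0,0,0],
    [-0.85,-0.18,-0.28,0,0,0],
    [-1,-0.22,-0.28,0,0,0],
    [-1,-0.24,-0.28,0,0,0],
  ],
)

```text
time_s: 15.2
position: [562.7, -87.1, 214.7]
eef_rot: [[-0.255, 0.967, -0.001], [0.967, 0.255, -0.0], [-0.0, -0.001, -1.0]]
wrist_force: [-0.9, -0.0, 0.4]
finger_gap: 85.0
grip_force: 0.0
```

Emit:
send_rows(
  rows=[
    [-0.12,0,0,0,0,0],
    [-0.22,0,0,0,0,0],
    [-0.22,0,0,0,0,0],
    [-0.22,0,0,0,0,0],
    [-0.22,0,0,0,0,0],
    [-0.22,0,0,0,0,0],
    [-0.22,0,0,0,0,0],
    [-0.22,0,0,0,0,0],
  ],
)

```text
time_s: 16.2
position: [571.5, -117.0, 215.1]
eef_rot: [[-0.258, 0.966, 0.0], [0.966, 0.258, -0.0], [-0.0, 0.0, -1.0]]
wrist_force: [-0.4, -0.2, -1.4]
finger_gap: 85.4
grip_force: 0.0
```

```bash
cat >> h.py <<'E'
def proj(s,X,st=None):
    "world points into the wrist picture"
    st=st or manip.get_state();R=st['eef_rot'];p=st['position'];M=np.linalg.inv(s['mount']);K=s['intrinsics']
    c=(np.atleast_2d(X)-p)@R@M[:3,:3].T+M[:3,3]
    r=np.hypot(c[:,0],c[:,1]);th=np.arctan2(r,c[:,2])
    return np.c_[K[0,2]+K[0,0]*th*c[:,0]/r,K[1,2]+K[1,1]*th*c[:,1]/r]
O=np.array([573.96,14.96]);FX=np.array([.9649,.2627]);FY=np.array([-.2627,.9649])
AX=O-150*FY
def sl(q,ax=AX,r=45): return ax+r*(-np.cos(q)*FX+np.sin(q)*FY)
E
python3 - <<'E'
from h import *
st=manip.get_state()
to(570,-117,124,.266)
s=save('wrist','w2')
a=np.linspace(0,2*np.pi,40)
P=lambda c,r,z:np.c_[c[0]+r*np.cos(a),c[1]+r*np.sin(a),0*a+z]
im=s['image'].copy()
cs=O+56*FY
for c,r,z,col in [((570,-117),13,149,(0,255,0)),(cs,28,100,(0,0,255)),(O+70*FY,28,100,(0,255,255))]:
    cv2.polylines(im,[proj(s,P(c,r,z),st).round().astype(int)],True,col,1)
cv2.imwrite('pics/w2o.png',im)
E
```

```text
t 16.2 at [ 571.5 -117.   215.1] yaw 0.261 shift [ 0.003 -0.01   0.607] turn [ 0.    0.   -0.01] gap 85.4 grip 0.0 F [-0.4 -0.2 -1.4]
```

View pics/w2o.png

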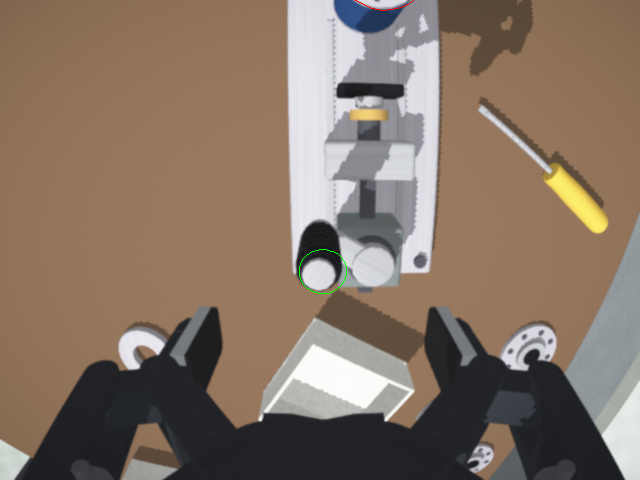

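The wrist view shows the sleeve's capped top at (319,275), inside my predicted circle. The pad is at (370,91), the nut at (369,114), and the housing's rim is where I predicted it. I'll descend and grip the sleeve.

Emit:
send_rows(
  rows=[
    [0,-0.01,0.1,0,0,0],
    [0,-0.01,0.2,0,0,0],
    [0,-0.01,0.3,0,0,0],
    [0,-0.01,0.4,0,0,0],
    [0,-0.01,0.5,0,0,0],
    [0,-0.01,0.57,0,0,0],
    [0,-0.01,0.6,0,0,0],
    [0,-0.01,0.6,0,0,0],
  ],
)

```text
time_s: 17.25
position: [570.1, -117.5, 124.9]
eef_rot: [[-0.258, 0.966, -0.0], [0.966, 0.258, 0.0], [0.0, -0.0, -1.0]]
wrist_force: [0.5, -0.8, -0.1]
finger_gap: 85.4
grip_force: 0.0
```

Emit:
send_rows(
  rows=[
    [0,0,0,0,0,0],
    [0,0,0,0,0,0],
    [0,0,0,0,0,0],
    [0,0,0,0,0,0],
    [0,0,0,0,0,0],
    [0,0,0,0,0,0],
    [0,0,0,0,0,0],
    [0,0,0,0,0,0],
  ],
  fingers=0,
  newtons=60,
)

```text
time_s: 18.25
position: [569.3, -117.8, 125.6]
eef_rot: [[-0.258, 0.966, -0.002], [0.966, 0.258, -0.0], [0.0, -0.002, -1.0]]
wrist_force: [-4.7, -0.8, 6.1]
finger_gap: 24.7
grip_force: 58.7
```

```bash
python3 - <<'E'
from h import *
to(570,-117,124,.266)
st=manip.get_state();p=st['position'][:2];R=st['eef_rot']
d=p-AX;print('rel fixture',d@FX,d@FY,np.hypot(*d),'q',np.arctan2(d@FY,-(d@FX)))
q0=.55;
for dq in [1,]:
  for i in range(1,9):
    w=sl(q0+dq*i/8)-sl(q0); print((R.T@np.r_[w,0]/150).round(3))
E
```

```text
t 18.25 at [ 569.3 -117.8  125.6] yaw 0.261 shift [0.004 0.006 0.011] turn [-0.004 -0.    -0.01 ] gap 24.7 grip 58.7 F [-4.7 -0.8  6.1]
rel fixture -39.39507040641869 23.15668296321962 45.695876431988154 q 0.5314055283855674
[ 0.031  0.021 -0.   ]
[ 0.059  0.046 -0.   ]
[ 0.083  0.075 -0.   ]
[ 0.104  0.106 -0.   ]
[ 0.121  0.14  -0.   ]
[ 0.133  0.175 -0.   ]
[ 0.141  0.212 -0.   ]
[ 0.144  0.249 -0.   ]
```

```bash
python3 - <<'E'
from h import *
R=manip.get_state()['eef_rot']
for q0 in [1.55,2.55,3.55]:
  print(q0,[list((R.T@np.r_[sl(q0+i/8)-sl(q0),0]/150).round(3)[:2]) for i in range(1,9)])
E
```

```text
1.55 [[np.float64(-0.001), np.float64(0.037)], [np.float64(-0.007), np.float64(0.074)], [np.float64(-0.018), np.float64(0.11)], [np.float64(-0.033), np.float64(0.145)], [np.float64(-0.052), np.float64(0.177)], [np.float64(-0.075), np.float64(0.206)], [np.float64(-0.102), np.float64(0.233)], [np.float64(-0.131), np.float64(0.256)]]
2.55 [[np.float64(-0.032), np.float64(0.019)], [np.float64(-0.067), np.float64(0.034)], [np.float64(-0.103), np.float64(0.044)], [np.float64(-0.14), np.float64(0.05)], [np.float64(-0.177), np.float64(0.052)], [np.float64(-0.214), np.float64(0.048)], [np.float64(-0.251), np.float64(0.04)], [np.float64(-0.286), np.float64(0.028)]]
3.55 [[np.float64(-0.033), np.float64(-0.017)], [np.float64(-0.065), np.float64(-0.038)], [np.float64(-0.093), np.float64(-0.062)], [np.float64(-0.118), np.float64(-0.09)], [np.float64(-0.139), np.float64(-0.121)], [np.float64(-0.156), np.float64(-0.154)], [np.float64(-0.169), np.float64(-0.189)], [np.float64(-0.178), np.float64(-0.226)]]
```

Emit:
send_rows(
  rows=[
    [0.031,0.021,0,0,0,0],
    [0.059,0.046,0,0,0,0],
    [0.083,0.075,0,0,0,0],
    [0.104,0.106,0,0,0,0],
    [0.121,0.14,0,0,0,0],
    [0.133,0.175,0,0,0,0],
    [0.141,0.212,0,0,0,0],
    [0.144,0.249,0,0,0,0],
  ],
)

```text
time_s: 19.25
position: [598.2, -87.1, 125.6]
eef_rot: [[-0.258, 0.966, -0.006], [0.966, 0.258, -0.0], [0.002, -0.006, -1.0]]
wrist_force: [-9.8, -0.7, 9.2]
finger_gap: 24.5
grip_force: 59.2
```

```bash
cat >> h.py <<'E'
def rep(qc):
    st=manip.get_state();p=st['position'][:2];F=st['wrist_force'][:2];d=p-AX
    q=np.arctan2(d@FY,-(d@FX));er=-np.cos(qc)*FX+np.sin(qc)*FY;et=np.sin(qc)*FX+np.cos(qc)*FY
    print('t',round(st['time_s'],2),'q',q.round(3),'r',np.hypot(*d).round(2),'lag mm',((sl(qc)-p)@et).round(2),((sl(qc)-p)@er).round(2),'Ft',(-F@et).round(1),'Fr',(-F@er).round(1),'Fz',st['wrist_force'][2].round(1),'z',st['position'][2].round(1),'gap',st['finger_gap'].round(1),st['grip_force'].round(1))
E
python3 -c "
from h import *
rep(1.55)"
```

```text
Traceback (most recent call last):
  File "h.py", line 34, in rep
    print('t',round(st['time_s'],2),'q',q.round(3),'r',np.hypot(*d).round(2),'lag mm',((sl(qc)-p)@et).round(2),((sl(qc)-p)@er).round(2),'Ft',(-F@et).round(1),'Fr',(-F@er).round(1),'Fz',st['wrist_force'][2].round(1),'z',st['position'][2].round(1),'gap',st['finger_gap'].round(1),st['grip_force'].round(1))
                                                                                                                                                                                                                                                            ^^^^^^^^^^^^^^^^^^^^^^
AttributeError: 'float' object has no attribute 'round'
```

Emit:
send_rows(
  rows=[
    [-0.001,0.037,0,0,0,0],
    [-0.007,0.074,0,0,0,0],
    [-0.018,0.11,0,0,0,0],
    [-0.033,0.145,0,0,0,0],
    [-0.052,0.177,0,0,0,0],
    [-0.075,0.206,0,0,0,0],
    [-0.102,0.233,0,0,0,0],
    [-0.131,0.256,0,0,0,0],
  ],
)

```text
time_s: 20.25
position: [640.7, -94.5, 125.6]
eef_rot: [[-0.259, 0.966, -0.006], [0.966, 0.259, 0.003], [0.004, -0.005, -1.0]]
wrist_force: [-8.3, 4.5, 9.0]
finger_gap: 25.1
grip_force: 59.1
```

```bash
sed -i "s/st\['finger_gap'\].round(1),st\['grip_force'\].round(1)/round(st['finger_gap'],1),round(st['grip_force'],1)/" h.py
python3 -c "
from h import *
rep(2.55)"
```

```text
t 20.25 q 2.495 r 44.64 lag mm 2.43 0.42 Ft 9.2 Fr 2.1 Fz 9.0 z 125.6 gap 25.1 59.1
```

Emit:
send_rows(
  rows=[
    [-0.032,0.019,0,0,0,0],
    [-0.067,0.034,0,0,0,0],
    [-0.103,0.044,0,0,0,0],
    [-0.14,0.05,0,0,0,0],
    [-0.177,0.052,0,0,0,0],
    [-0.214,0.048,0,0,0,0],
    [-0.251,0.04,0,0,0,0],
    [-0.286,0.028,0,0,0,0],
  ],
)

```text
time_s: 21.25
position: [657.6, -132.7, 125.6]
eef_rot: [[-0.259, 0.966, -0.001], [0.966, 0.259, 0.006], [0.006, 0.001, -1.0]]
wrist_force: [-2.0, 9.7, 6.8]
finger_gap: 24.5
grip_force: 58.8
```

```bash
python3 -c "
from h import *
rep(3.55)
s=save('top','top3')
cv2.imwrite('pics/c3.png',cv2.resize(s['image'][180:285,262:422],None,fx=5,fy=5,interpolation=cv2.INTER_CUBIC))"
```

```text
t 21.25 q -2.81 r 44.35 lag mm 3.4 0.78 Ft 9.3 Fr 3.4 Fz 6.8 z 125.6 gap 24.5 58.8
```

View pics/c3.png

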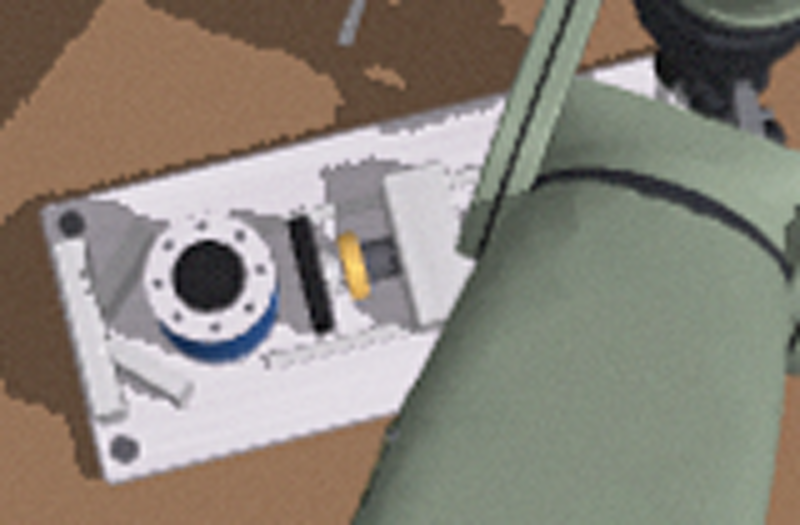

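The top view shows the housing standing at crop (210,275), the pad at (312,275) and the nut at (353,265). A small gap of about 25 px remains before contact. I'll measure it from depth.

```bash
cat >> h.py <<'E'
def clamp(s):
    D=s['depth'];K=s['intrinsics'];v,u=np.mgrid[0:480,0:640]
    W=(np.stack([(u-K[0,2])/K[0,0]*D,(v-K[1,2])/K[1,1]*D,D],-1)-s['t'])@s['R']
    L=np.stack([(W[...,:2]-O)@FX,(W[...,:2]-O)@FY,W[...,2]],-1); I=s['image'].max(-1)
    h=(L[...,2]>93)&(L[...,2]<106)&(abs(L[...,0])<36)&(L[...,1]>15)&(L[...,1]<110)
    print('housing',cv2.minEnclosingCircle(L[h][:,:2].astype(np.float32)),np.median(L[h],0))
    p=(I<70)&(L[...,2]>49)&(L[...,2]<59)&(abs(L[...,0])<27)&(L[...,1]>-30)&(L[...,1]<60)
    print('pad',p.sum(),np.percentile(L[p][:,1],[2,50,98]) if p.sum() else None)
    im=s['image'].astype(int); n=(im[...,2]-im[...,0]>60)&(abs(L[...,0])<20)&(abs(L[...,1])<60)&(L[...,2]>25)
    print('nut',n.sum(),np.percentile(L[n][:,1],[2,50,98]) if n.sum() else None)
E
python3 - <<'E'
from h import *
clamp(np.load('pics/top1.npz'));clamp(np.load('pics/top3.npz'))
R=manip.get_state()['eef_rot']
for q0,n in [(3.55,8),(4.55,8)]:
  print(q0,[list((R.T@np.r_[sl(q0+i*(1/8 if q0<4 else .0625))-sl(q0),0]/150).round(3)[:2]) for i in range(1,9)])
E
```

```text
housing ((0.0, 0.0), 0.0) [nan nan nan]
pad 53 [-24.93230668 -21.3849255  -17.04816416]
nut 53 [-44.62557685 -40.52382253 -36.85894087]
housing ((1.1123970746994019, 57.170230865478516), 28.29271697998047) [  0.72478276  57.40617429 100.09752784]
pad 47 [-23.07830085  13.05532898  17.80178403]
nut 48 [-9.47193619 -5.4802795  -1.92413181]
3.55 [[np.float64(-0.033), np.float64(-0.017)], [np.float64(-0.065), np.float64(-0.038)], [np.float64(-0.093), np.float64(-0.062)], [np.float64(-0.118), np.float64(-0.09)], [np.float64(-0.139), np.float64(-0.121)], [np.float64(-0.156), np.float64(-0.154)], [np.float64(-0.169), np.float64(-0.19)], [np.float64(-0.178), np.float64(-0.226)]]
4.55 [[np.float64(-0.003), np.float64(-0.019)], [np.float64(-0.004), np.float64(-0.037)], [np.float64(-0.004), np.float64(-0.056)], [np.float64(-0.003), np.float64(-0.075)], [np.float64(-0.001), np.float64(-0.093)], [np.float64(0.002), np.float64(-0.112)], [np.float64(0.007), np.float64(-0.13)], [np.float64(0.012), np.float64(-0.148)]]
  return _methods._mean(a, axis=axis, dtype=dtype,
  ret = um.true_divide(
```

Emit:
send_rows(
  rows=[
    [-0.033,-0.017,0,0,0,0],
    [-0.065,-0.038,0,0,0,0],
    [-0.093,-0.062,0,0,0,0],
    [-0.118,-0.09,0,0,0,0],
    [-0.139,-0.121,0,0,0,0],
    [-0.156,-0.154,0,0,0,0],
    [-0.169,-0.19,0,0,0,0],
    [-0.178,-0.226,0,0,0,0],
  ],
)

```text
time_s: 22.3
position: [635.1, -168.8, 125.8]
eef_rot: [[-0.259, 0.966, 0.008], [0.966, 0.259, 0.003], [0.001, 0.008, -1.0]]
wrist_force: [8.4, 5.3, -1.1]
finger_gap: 24.6
grip_force: 58.8
```

```bash
python3 -c "
from h import *
rep(4.55);clamp(save('top','top4'))"
```

```text
t 22.3 q -1.814 r 44.64 lag mm 3.6 0.5 Ft 9.8 Fr 1.3 Fz -1.1 z 125.8 gap 24.6 58.8
housing ((0.7056674361228943, 57.413578033447266), 27.946069717407227) [  0.16940675  57.5575932  100.38448012]
pad 42 [-10.96260944  25.27696942  29.05067627]
nut 50 [2.40850823 6.10173855 9.89303796]
```

Emit:
send_rows(
  rows=[
    [-0.003,-0.019,0,0,0,0],
    [-0.004,-0.037,0,0,0,0],
    [-0.004,-0.056,0,0,0,0],
    [-0.003,-0.075,0,0,0,0],
    [-0.001,-0.093,0,0,0,0],
    [0.002,-0.112,0,0,0,0],
    [0.007,-0.13,0,0,0,0],
    [0.012,-0.148,0,0,0,0],
  ],
)

```text
time_s: 23.35
position: [613.9, -174.7, 125.8]
eef_rot: [[-0.258, 0.966, 0.009], [0.966, 0.258, -0.001], [-0.003, 0.009, -1.0]]
wrist_force: [8.9, 0.6, -4.8]
finger_gap: 24.9
grip_force: 59.0
```

```bash
python3 -c "
from h import *
rep(5.05);clamp(save('top','top5'))
R=manip.get_state()['eef_rot']
q0=5.05
print([list((R.T@np.r_[sl(q0+i*.04)-sl(q0),0]/150).round(3)[:2]) for i in range(1,9)])
q0=5.37
print([list((R.T@np.r_[sl(q0+i*.03)-sl(q0),0]/150).round(3)[:2]) for i in range(1,9)])
"
```

```text
t 23.35 q -1.316 r 44.97 lag mm 3.73 0.19 Ft 8.9 Fr 1.3 Fz -4.8 z 125.8 gap 24.9 59.0
housing ((1.3016196489334106, 63.792503356933594), 28.275720596313477) [  0.60436982  63.71987685 100.52476799]
pad 50 [-4.21812531 30.66796268 34.99944938]
nut 49 [ 8.27424981 12.42059818 15.89945196]
[[np.float64(0.004), np.float64(-0.011)], [np.float64(0.009), np.float64(-0.022)], [np.float64(0.014), np.float64(-0.033)], [np.float64(0.019), np.float64(-0.044)], [np.float64(0.025), np.float64(-0.054)], [np.float64(0.031), np.float64(-0.065)], [np.float64(0.038), np.float64(-0.075)], [np.float64(0.045), np.float64(-0.084)]]
[[np.float64(0.006), np.float64(-0.007)], [np.float64(0.011), np.float64(-0.014)], [np.float64(0.017), np.float64(-0.021)], [np.float64(0.024), np.float64(-0.027)], [np.float64(0.03), np.float64(-0.034)], [np.float64(0.036), np.float64(-0.04)], [np.float64(0.043), np.float64(-0.046)], [np.float64(0.05), np.float64(-0.051)]]
```

Emit:
send_rows(
  rows=[
    [0.004,-0.011,0,0,0,0],
    [0.009,-0.022,0,0,0,0],
    [0.014,-0.033,0,0,0,0],
    [0.019,-0.044,0,0,0,0],
    [0.025,-0.054,0,0,0,0],
    [0.031,-0.065,0,0,0,0],
    [0.038,-0.075,0,0,0,0],
    [0.045,-0.084,0,0,0,0],
  ],
)

```text
time_s: 24.4
position: [599.9, -172.9, 125.8]
eef_rot: [[-0.258, 0.966, 0.009], [0.966, 0.258, -0.003], [-0.005, 0.008, -1.0]]
wrist_force: [8.8, -3.3, -4.4]
finger_gap: 24.5
grip_force: 59.0
```

```bash
python3 -c "
from h import *
rep(5.37);clamp(save('top','top6'))"
```

```text
t 24.4 q -1.002 r 45.19 lag mm 3.99 -0.02 Ft 9.4 Fr 0.3 Fz -4.4 z 125.8 gap 24.5 59.0
housing ((0.9156922698020935, 67.12910461425781), 28.198440551757812) [  0.91730492  67.2384397  100.18773847]
pad 47 [ 8.2081769  35.42375719 38.66572043]
nut 50 [11.86087299 16.00152352 19.71639795]
```

Emit:
send_rows(
  rows=[
    [0.006,-0.007,0,0,0,0],
    [0.011,-0.014,0,0,0,0],
    [0.017,-0.021,0,0,0,0],
    [0.024,-0.027,0,0,0,0],
    [0.03,-0.034,0,0,0,0],
    [0.036,-0.04,0,0,0,0],
    [0.043,-0.046,0,0,0,0],
    [0.05,-0.051,0,0,0,0],
  ],
)

```text
time_s: 25.45
position: [590.3, -168.8, 125.8]
eef_rot: [[-0.258, 0.966, 0.009], [0.966, 0.258, -0.005], [-0.007, 0.007, -1.0]]
wrist_force: [7.9, -5.8, -5.4]
finger_gap: 24.7
grip_force: 59.1
```

```bash
python3 -c "
from h import *
rep(5.61);clamp(save('top','top7'))
R=manip.get_state()['eef_rot']
q0=5.61
print([list((R.T@np.r_[sl(q0+i*.025)-sl(q0),0]/150).round(3)[:2]) for i in range(1,15)])
"
```

```text
t 25.45 q -0.772 r 45.33 lag mm 4.46 -0.11 Ft 9.8 Fr -0.1 Fz -5.4 z 125.8 gap 24.7 59.1
housing ((0.555203914642334, 69.65705108642578), 28.08464241027832) [  0.67670874  69.04205818 100.21759831]
pad 47 [ 0.62088038 37.04188333 40.76711019]
nut 50 [14.56666322 18.50893926 22.46517143]
[[np.float64(0.006), np.float64(-0.005)], [np.float64(0.012), np.float64(-0.009)], [np.float64(0.018), np.float64(-0.013)], [np.float64(0.024), np.float64(-0.018)], [np.float64(0.031), np.float64(-0.022)], [np.float64(0.037), np.float64(-0.026)], [np.float64(0.044), np.float64(-0.029)], [np.float64(0.05), np.float64(-0.033)], [np.float64(0.057), np.float64(-0.036)], [np.float64(0.064), np.float64(-0.039)], [np.float64(0.07), np.float64(-0.042)], [np.float64(0.077), np.float64(-0.045)], [np.float64(0.084), np.float64(-0.048)], [np.float64(0.092), np.float64(-0.05)]]
```

Emit:
send_rows(
  rows=[
    [0.006,-0.005,0,0,0,0],
    [0.012,-0.009,0,0,0,0],
    [0.018,-0.013,0,0,0,0],
    [0.024,-0.018,0,0,0,0],
    [0.031,-0.022,0,0,0,0],
    [0.037,-0.026,0,0,0,0],
    [0.044,-0.029,0,0,0,0],
    [0.05,-0.033,0,0,0,0],
  ],
)

```text
time_s: 26.5
position: [583.7, -164.2, 125.9]
eef_rot: [[-0.257, 0.966, 0.009], [0.966, 0.257, -0.007], [-0.009, 0.007, -1.0]]
wrist_force: [8.2, -8.9, -6.8]
finger_gap: 24.2
grip_force: 59.1
```

```bash
python3 -c "
from h import *
rep(5.81);clamp(save('top','top8'))
R=manip.get_state()['eef_rot']
q0=5.81
print([list((R.T@np.r_[sl(q0+i*.02)-sl(q0),0]/150).round(3)[:2]) for i in range(1,15)])
"
```

```text
t 26.5 q -0.593 r 45.45 lag mm 5.42 -0.12 Ft 12.1 Fr 0.0 Fz -6.8 z 125.9 gap 24.2 59.1
housing ((1.1309212446212769, 69.2594985961914), 28.22241973876953) [  0.64725371  69.31196321 100.21939731]
pad 46 [ 3.1902182  36.56171645 40.76052326]
nut 51 [16.71698847 21.02918102 24.77177043]
[[np.float64(0.005), np.float64(-0.003)], [np.float64(0.011), np.float64(-0.005)], [np.float64(0.016), np.float64(-0.008)], [np.float64(0.022), np.float64(-0.01)], [np.float64(0.027), np.float64(-0.012)], [np.float64(0.033), np.float64(-0.015)], [np.float64(0.039), np.float64(-0.017)], [np.float64(0.044), np.float64(-0.019)], [np.float64(0.05), np.float64(-0.02)], [np.float64(0.056), np.float64(-0.022)], [np.float64(0.061), np.float64(-0.024)], [np.float64(0.067), np.float64(-0.025)], [np.float64(0.073), np.float64(-0.027)], [np.float64(0.079), np.float64(-0.028)]]
```

Emit:
send_rows(
  rows=[
    [0.005,-0.003,0,0,0,0],
    [0.011,-0.005,0,0,0,0],
    [0.016,-0.008,0,0,0,0],
    [0.022,-0.01,0,0,0,0],
    [0.027,-0.012,0,0,0,0],
    [0.033,-0.015,0,0,0,0],
    [0.039,-0.017,0,0,0,0],
    [0.044,-0.019,0,0,0,0],
  ],
)

```text
time_s: 27.55
position: [579.0, -159.6, 125.9]
eef_rot: [[-0.257, 0.966, 0.009], [0.966, 0.257, -0.009], [-0.011, 0.006, -1.0]]
wrist_force: [8.3, -11.8, -6.3]
finger_gap: 24.8
grip_force: 59.2
```

```bash
python3 -c "
from h import *
rep(5.97);s=save('top','top9');clamp(s);rep(5.97);clamp(save('top','top10'))
cv2.imwrite('pics/c9.png',cv2.resize(s['image'][180:285,262:422],None,fx=5,fy=5,interpolation=cv2.INTER_CUBIC))
"
```

```text
t 27.55 q -0.45 r 45.47 lag mm 6.18 -0.04 Ft 14.4 Fr 0.5 Fz -6.3 z 125.9 gap 24.8 59.2
housing ((1.1099941730499268, 69.132568359375), 28.20629119873047) [  0.63760578  69.56198298 100.17720143]
pad 51 [ 7.04850718 37.08759608 40.84380743]
nut 47 [18.65526256 22.67819013 26.33298312]
t 27.6 q -0.447 r 45.48 lag mm 6.08 -0.07 Ft 14.1 Fr 0.1 Fz -6.2 z 125.9 gap 24.5 59.2
housing ((0.8854786157608032, 69.36453247070312), 28.030803680419922) [  0.36493541  69.37239627 100.15603729]
pad 50 [ 9.00830485 37.82125392 40.86317488]
nut 47 [18.81603777 22.57332099 26.3265654 ]
```

View pics/c9.png

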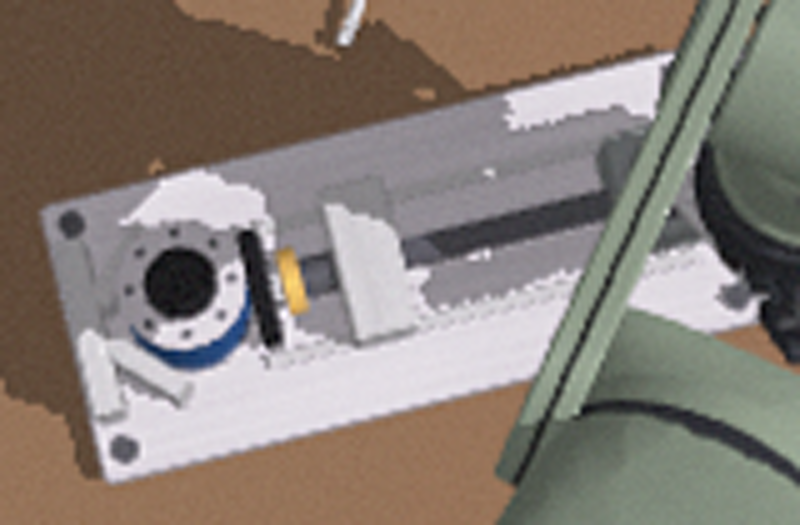

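The housing is home in the V. The nut sits close behind the pad, at crop (290,280) and (262,288). Travel and push both put the squeeze at about 4.5–5 mm, so I'll relax the arm's push, open the fingers and rise.

Emit:
send_rows(
  rows=[
    [-0.005,0.002,0,0,0,0],
    [-0.01,0.005,0,0,0,0],
    [-0.016,0.008,0,0,0,0],
    [-0.022,0.01,0,0,0,0],
    [-0.028,0.013,0,0,0,0],
    [-0.032,0.015,0,0,0,0],
    [-0.032,0.015,0,0,0,0],
    [-0.032,0.015,0,0,0,0],
  ],
)

```text
time_s: 28.65
position: [579.2, -159.7, 125.7]
eef_rot: [[-0.258, 0.966, 0.0], [0.966, 0.258, -0.002], [-0.002, -0.0, -1.0]]
wrist_force: [-1.2, -5.3, 3.5]
finger_gap: 25.2
grip_force: 60.0
```

```bash
python3 -c "
from h import *
rep(5.85);clamp(save('top','top11'))
"
```

```text
t 28.65 q -0.454 r 45.45 lag mm 0.93 -0.44 Ft 3.3 Fr -4.3 Fz 3.5 z 125.7 gap 25.2 60.0
housing ((0.573974072933197, 69.35438537597656), 27.838214874267578) [  0.23470373  69.32753834 100.34918408]
pad 50 [ 4.8869873  37.0095506  40.86076023]
nut 46 [18.74990843 22.69218187 26.39606574]
```

Emit:
send_rows(
  rows=[
    [0,0,0,0,0,0],
    [0,0,0,0,0,0],
    [0,0,0,0,0,0],
    [0,0,0,0,0,0],
    [0,0,-0.03,0,0,0],
    [0,0,-0.2,0,0,0],
    [0,0,-0.5,0,0,0],
    [0,0,-0.8,0,0,0],
  ],
  fingers=1,
)

```text
time_s: 29.7
position: [578.9, -158.8, 246.3]
eef_rot: [[-0.258, 0.966, -0.0], [0.966, 0.258, 0.0], [0.0, -0.0, -1.0]]
wrist_force: [0.9, 0.0, -0.1]
finger_gap: 85.5
grip_force: 0.0
```

Emit:
send_rows(
  rows=[
    [0,0,0,0,0,0],
    [0,0,0,0,0,0],
    [0,0,0,0,0,0],
    [0,0,0,0,0,0],
    [0,0,0,0,0,0],
    [0,0,0,0,0,0],
    [0,0,0,0,0,0],
    [0,0,0,0,0,0],
  ],
)

```text
time_s: 30.7
position: [579.1, -158.9, 245.1]
eef_rot: [[-0.258, 0.966, 0.0], [0.966, 0.258, -0.0], [-0.0, 0.0, -1.0]]
wrist_force: [-0.2, 1.6, 0.2]
finger_gap: 85.1
grip_force: 0.0
```

```bash
python3 -c "
from h import *
rep(5.85);st=manip.get_state();s=save('top','top12');clamp(s)
w=save('wrist','w3');cv2.imwrite('pics/w3c.png',cv2.resize(w['image'][0:300,220:520],None,fx=2,fy=2))
"
```

```text
t 30.7 q -0.439 r 44.96 lag mm 0.27 0.04 Ft -1.3 Fr 0.9 Fz 0.2 z 245.1 gap 85.1 0.0
housing ((0.7812979817390442, 69.68617248535156), 27.980712890625) [  0.46712482  69.35876066 100.18568016]
pad 47 [ 5.46821753 37.02616334 40.87370656]
nut 46 [18.86300296 22.64748108 26.34344586]
```

View pics/w3c.png

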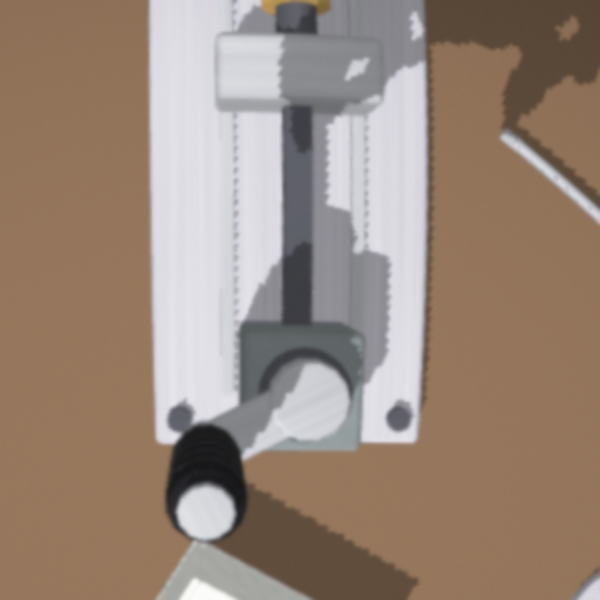

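The crank stands released at about (205,510), and the jaw and nut have not shifted: the nut reads 22.65 mm and the housing 69.4–69.7 mm along the fixture's y axis. I'm handing the job in.

```bash
python3 -c "
from cell import manip
print(manip.finish_job())"
```

```text
the job is handed in; nothing more can be done
None
```

I stood the tall blue housing in the fixture and clamped it home in the V, with the pad squeezed an estimated 4.5–5 mm of its 10 mm. I then let go of the crank and handed the job in at about 31 s; no verdict came back.

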